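# Turn the palette knife blade-up in its crock

### The arm

A 7-joint arm with a two-finger parallel gripper is mounted at the origin on a cart in front of the work surface, level with it; the furniture and walls round the work are solid. World frame = base frame: x ahead of the robot, y to its left, z up, the work surface at z = 0. Lengths are in mm, angles in rad, forces in N, time in s.
With the tool pointing down it reaches from about 400 to 875 mm from the base axis. Payload 6.5 kg.
Tool frame: the origin (TCP) lies on the centre line of the jaws, within the pads' length; the fingertips stand 17 mm ahead of it and the grasp point (between the pads) lies 2 mm behind it; z points along the fingers, y is the line along which they close (so a half turn about z gives the same grasp; the last joint's range is limited). The gripper opens to 88 mm and grips with 3 to 60 N. Pads are 18 mm wide; open, the fingers measure 123 mm over their backs; the gripper's body (75 mm by 187 mm) begins 45 mm behind the grasp point.
Start: joints at [1.178, 0.536, -0.004, 1.538, 0.003, 1.067, -0.071], TCP at [208.655, -615.592, 255.716] pointing down, gripper open.
Joint ranges: [-2.7, 2.7], [-0.37, 2.16], [-1.27, 1.26], [0.24, 2.4], [-1.31, 4.45], [0.19, 1.91], [-2.76, 2.76]. Speed limits (rad/s): [2.39, 2.39, 3.14, 3.14, 3.14, 3.14, 3.14].

### API

Orientations are given as a rotation vector (axis times angle).
In Python, from cell import r, optics gives the robot as it stands.
- The arm moves only by the tool arm_command, never from a script. Its argument "series" is text: rows parted by semicolons, each of 7 numbers parted by spaces: the turn, a rotation vector about the tool's x, y, z in degrees, then the shift along the tool's x, y, z in cm, then the closure, from 0 (fully open) to 1 (shut). A call has 1 to 20 rows; each row is the pose to reach, as a shift and turn from the pose commanded when the call began, along the tool's axes at that moment; what a row does not reach only later rows make up. A row lasts 1/10 s, in which the tool goes at most 50 mm and 8.59 degrees, less where a joint would pass 70% of its speed; a pose out of reach is approached as far as the arm can. A call with a gripper value outside its range is refused whole. The fingers move at their own pace and stop on an object; "force" is the grip in N (left out, the last holds). Time passes only in rows, so rows that repeat a pose let the fingers close. It gives the time, the measured TCP pose, the force, the opening and the grip force at its end, in the units of the state.
- r.observe(): the state, without advancing time (a new reading comes with each control period).
- optics.camera(name): name is "side" or "top"; returns the picture (420x560x3 uint8, red, green, blue); there is no depth.
- optics.camera_model(name): a dict with "vfov" (degrees; the focal length in pixels is half the picture's height over the tangent of half this angle, whatever the lens; pixels are square), "cx", "cy" (the principal point, pixels), "pose" (4x4, takes a point from camera to world coordinates). Camera axes: x right, y down, z forward; pixel columns grow to the right and rows downward; lengths in mm; the calibration is good to about 2 mm. A picture is of the moment at which its call begins. camera_model takes no time and is no camera call.
- r.finish_job(): hands the job in; it is judged then, once.
The state is a dict: "t": time; "joints": joint angles; "qvel": joint speeds; "joint_efforts": joint torques, N m; "eef_pos": TCP position; "tcp_rot": TCP orientation; "force": force on the tool from outside, world axes, zero at the start; "moment": the same for the moment, N m; "gripper_width": finger opening in mm; "grip_force": force on a finger pad.
Only numpy, scipy, OpenCV 4.12 (cv2) and the standard library are available. Lean on these libraries where they do the work, as an engineer would, in place of code of your own. Each camera call takes 0.05 s, during which the arm holds its last target. There are 200 camera calls.

### The job

The palette knife was put back in the white crock blade down. Lift it clear out, lay it down flat on the work table and let go, then take it again by its other end and stand it back in the same crock handle down, the butt right down on the crock's floor and the blade up in the air, and let go of it. Do not tip the crock over or shift it from its place, and leave the other things as they stand.

Things in the scene. Friction and masses are not known exactly. Their poses are not given: they have to be found in the camera images.
- knife: palette knife, 193 mm long, about 90 g, straight and symmetrical. Origin on its centre line, 97.5 mm from the handle's butt (balance point 4 mm nearer the handle); x runs from butt to blade tip, y across its width, z across its thickness (out of a flat face). It starts blade down in the crock, leaning some 33 degrees, a flat face on the rim. Lying flat, its centre line is 9 mm up
- knife_butt (a point): end of the dark wooden handle, on the centre line. The handle has a rectangular section with rounded edges: 101 mm long, 22 wide, 18 thick; next comes a brass ferrule, also rectangular, 16 wide and 14 thick, from 101 to 134 mm from the butt
- knife_tip (a point): tip of the leaf-shaped steel blade, on the centre line; blade about 56 mm long, 26 wide, 4 thick, joined to the ferrule by a short steel neck. At the start it stands on the crock's floor
- crock: loose round white stoneware crock, about 0.8 kg, straight-walled: 82 mm outside, 72 mm inside, 95 mm high, floor 6 mm thick. Origin: centre of its underside; z up; at the start the knife's handle leans out over the rim at its -x side, which points roughly at the robot (up to 60 degrees off)
- crock_rim (a point): centre of the crock's mouth, at rim height, 95 mm above its underside
- candle_jar: bystander: black-lidded jar, 60 mm wide and 66 mm high. Origin: centre of its underside; z up
- stamp: bystander: wooden stamp with a turned knob handle, 35 x 43 mm foot, 74 mm high. Origin: centre of its underside; z up
- ink_pad: bystander: flat black ink pad, 57 x 80 mm, 14 mm high. Origin: centre of its underside; z up
- glue: bystander: upright grey-green glue stick, 27 mm wide, 87 mm high. Origin: centre of its underside; z up
- tag_box: bystander: open kraft box of tags, 72 x 125 mm, 59 high. Origin: centre of its underside; z up. It stands on a fixed stack of brown sheets, 22 mm high, that covers the table at the right, y below -0.15; the bare table from there to the crock (x 0.45 to 0.72, y -0.14 to 0.03) is clear
Not all that is in view belongs to the job. What is shaped like the crock but orange or purple is not meant.

How it is judged:
By the outcome, as a careful person would: the job done as asked, in the order asked, and still so for the second after the job is handed in, with the robot touching nothing.
It also fails if it takes over 69 s, if anything falls off the work surface, if the arm or the gripper's body presses on something with over 40 N, if the wrist force passes 120 N, or if a joint passes its speed limit or range.

## Working session

There is one attempt and no reset: what is moved stays moved. The work goes in short steps, Python scripts to look and compute and a tool call to move; the robot and the scene stay as the last step left them, time stands still between calls to the robot, and variables do not carry over. Pictures are saved under pics/ and viewed, at most 10 in all, crops included, and the job is handed in when it is done.

Besides the shell and the picture viewer there is one more tool, called after "Emit:" by a JSON object that holds its "method" and its "body", one argument or row to a line. arm_command: Moves the arm, as the interface text tells. Its arguments: {"type":"object","properties":{"series":{"type":"string"},"force":{"type":"number"}},"required":["series"]}

```bash
mkdir -p pics; ls; python3 - <<'E'
from cell import r, optics
import cv2
s=r.observe(); print(s['t'],s['eef_pos'],s['tcp_rot'],s['gripper_width'],s['force'])
for n in('side','top'):
    im=optics.camera(n); cv2.imwrite(f'pics/{n}0.png',im[:,:,::-1]); m=optics.camera_model(n); print(n,m)
E
```

```text
pics
0.0 [ 208.48867749 -615.05936835  254.87741421] [-3.09812672e+00 -5.10932276e-01  6.09406833e-04] 88.39923811312235 [0.45467232 0.35569409 1.68228516]
side {'vfov': 48.66597744925576, 'cx': 283.3906743979355, 'cy': 208.02362112783484, 'pose': array([[ 9.01459711e-01,  1.97604098e-01, -3.85127264e-01,
         1.09243792e+03],
       [ 4.32844373e-01, -4.03245978e-01,  8.06249608e-01,
        -1.13429653e+03],
       [ 4.01720584e-03, -8.93501708e-01, -4.49041825e-01,
         7.65156075e+02],
       [ 0.00000000e+00,  0.00000000e+00,  0.00000000e+00,
         1.00000000e+00]])}
top {'vfov': 50.62435608510913, 'cx': 289.87455020624424, 'cy': 206.06425566912955, 'pose': array([[-1.24951629e-02, -9.84151953e-01,  1.76886418e-01,
         3.89405140e+02],
       [-9.99745539e-01,  1.56185621e-02,  1.62762918e-02,
        -4.14486284e+01],
       [-1.87810559e-02, -1.76638033e-01, -9.84096681e-01,
         1.11965943e+03],
       [ 0.00000000e+00,  0.00000000e+00,  0.00000000e+00,
         1.00000000e+00]])}
```

View pics/side0.png

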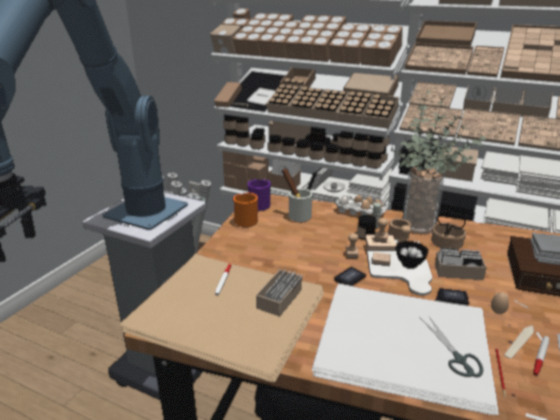

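View pics/top0.png

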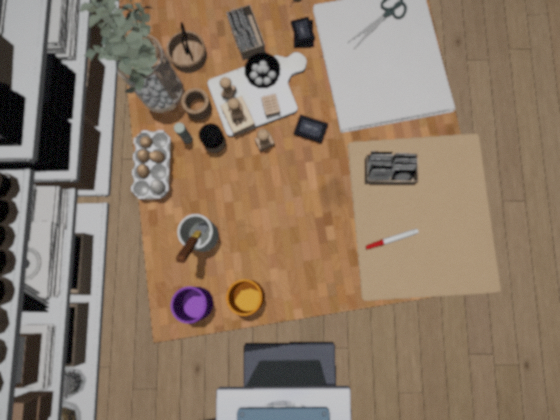

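The candidates are the white crock at top (196,233) / side (300,205), the purple one at top (191,305) and the orange one at top (245,297). For the knife they are the brown handle in the white crock at top (188,247), the red-and-white craft knife at (392,240) and the stick in the basket at (185,40). By the description I choose the white crock and its brown handle, and will check both in a crop.

```bash
python3 - <<'E'
import cv2,numpy as np
a=cv2.imread('pics/side0.png')[150:235,255:355]; b=cv2.imread('pics/top0.png')[195:280,150:250]
o=np.hstack([cv2.resize(x,None,fx=4,fy=4,interpolation=cv2.INTER_CUBIC) for x in(a,b)])
cv2.imwrite('pics/crop0.png',o)
E
```

```text
(no output)
```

View pics/crop0.png

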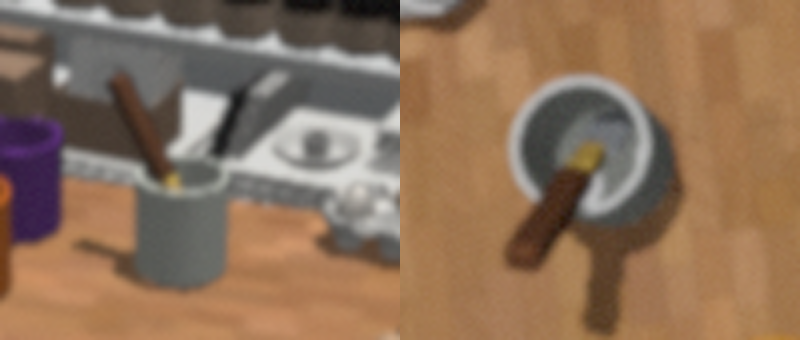

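The crop shows the white crock with the brown handle and brass ferrule leaning over its rim: handle butt at top ≈(181,259) and side ≈(285,171), ferrule at top ≈(196,234). The choice is confirmed, so I measure it.

```bash
cat > h.py <<'E'
from cell import r, optics
import cv2, numpy as np
from scipy.spatial.transform import Rotation as R
def ray(n,u,v):
    m=optics.camera_model(n); f=210/np.tan(np.radians(m['vfov']/2)); P=m['pose']
    return P[:3,3], P[:3,:3]@np.array([(u-m['cx'])/f,(v-m['cy'])/f,1.])
def onz(n,u,v,z):
    o,d=ray(n,u,v); return o+d*(z-o[2])/d[2]
def proj(n,p):
    m=optics.camera_model(n); f=210/np.tan(np.radians(m['vfov']/2)); P=m['pose']
    c=P[:3,:3].T@(np.array(p)-P[:3,3]); return np.array([m['cx']+f*c[0]/c[2],m['cy']+f*c[1]/c[2]])
def tri(a,b):
    (o1,d1),(o2,d2)=ray('top',*a),ray('side',*b)
    t=np.linalg.lstsq(np.c_[d1,-d2],o2-o1,rcond=None)[0]
    p,q=o1+d1*t[0],o2+d2*t[1]; return (p+q)/2,np.linalg.norm(p-q)
def mask(im,box,f):
    x0,y0,x1,y1=box; m=np.zeros(im.shape[:2],np.uint8)
    m[y0:y1,x0:x1]=f(cv2.cvtColor(im,cv2.COLOR_RGB2HSV)[y0:y1,x0:x1].astype(int)).astype(np.uint8)
    n,l,s,c=cv2.connectedComponentsWithStats(m)
    if n<2: return None
    return l==1+np.argmax(s[1:,4])
def ends(m):
    ys,xs=np.nonzero(m); p=np.c_[xs,ys].astype(float); c=p.mean(0)
    w,v=np.linalg.eigh(np.cov((p-c).T)); d=v[:,1]; t=(p-c)@d
    return c+d*(t.min()-.3),c+d*(t.max()+.3),len(p)
E
python3 - <<'E'
from h import *
T=optics.camera('top');S=optics.camera('side')
dark=lambda h:((h[...,0]<15)|(h[...,0]>170))&(h[...,1]>90)&(h[...,2]<110)
mt=mask(T,(170,230,205,270),dark); ms=mask(S,(275,162,305,200),dark)
a=ends(mt);b=ends(ms); print(a,b)
at=sorted(a[:2],key=lambda q:-q[1]); bs=sorted(b[:2],key=lambda q:q[1])
for p,q in zip(at,bs): print(tri(p,q))
p0=tri(at[0],bs[0])[0];p1=tri(at[1],bs[1])[0];d=p1-p0;print(np.linalg.norm(d),d/np.linalg.norm(d))
gold=lambda h:(h[...,0]>15)&(h[...,0]<32)&(h[...,1]>110)&(h[...,2]>90)
for n,I,bx in(('top',T,(185,222,205,245)),('side',S,(290,188,306,202))):
    m=mask(I,bx,gold); print(n,ends(m) if m is not None else 0)
wh=mask(T,(170,205,222,262),lambda h:(h[...,1]<45)&(h[...,2]>150))
ys,xs=np.nonzero(wh); h=cv2.convexHull(np.c_[xs,ys].astype(np.float32)); e=cv2.fitEllipse(h); print(e,len(xs)); print(onz('top',*e[0],95))
# side crock silhouette
b=mask(S,(283,180,318,228),lambda h:(h[...,1]<60)); ys,xs=np.nonzero(b)
for v in(200,205,210,215): x=np.sort(xs[ys==v]); print(v,x.min(),x.max())
print(proj('side',[*onz('top',*e[0],95)[:2],50]), ys.max())
print(T[205:262:3,196].tolist())
E
```

```text
(array([205.84396706, 266.26302782]), array([182.14150211, 245.11574199]), 352) (array([283.55969093, 168.88857885]), array([295.87462813, 192.91395842]), 140)
(array([450.21653884, 162.91669574, 181.05566506]), np.float64(41.14620783652158))
(array([487.90461345, 232.13138348,  74.54620157]), np.float64(1.0180522609300222))
132.49652741580348 [ 0.28444575  0.52238869 -0.80386608]
top (array([199.67176313, 231.36585158]), array([191.97504932, 237.45211068]), 43)
side (array([299.26832816, 195.13416408]), array([295.53167184, 193.26583592]), 10)
((194.37216186523438, 230.82620239257812), (33.767330169677734, 35.11113357543945), 53.696449279785156) 220
[518.47189761 198.88347891  95.        ]
200 290 311
205 289 311
210 290 310
215 289 310
[299.6964741  204.57048706] 221
[[151, 108, 66], [149, 104, 64], [149, 106, 68], [173, 162, 154], [97, 99, 95], [73, 76, 73], [91, 93, 91], [110, 113, 112], [113, 110, 105], [142, 116, 60], [153, 128, 60], [79, 56, 28], [67, 57, 54], [143, 141, 141], [142, 142, 140], [84, 76, 69], [92, 67, 37], [124, 90, 58], [159, 121, 81]]
```

```bash
python3 - <<'E'
from h import *
T=optics.camera('top');S=optics.camera('side')
dark=lambda h:((h[...,0]<15)|(h[...,0]>170))&(h[...,1]>90)&(h[...,2]<110)
T2=T.copy(); T2[243:,194:]=255
mt=mask(T2,(170,230,205,270),dark); ms=mask(S,(275,162,305,200),dark)
a=ends(mt);b=ends(ms); print(a,b)
at=sorted(a[:2],key=lambda q:-q[1]); bs=sorted(b[:2],key=lambda q:q[1])
for p,q in zip(at,bs): print(tri(p,q))
p0=tri(at[0],bs[0])[0];p1=tri(at[1],bs[1])[0];d=p1-p0;print(np.linalg.norm(d),d/np.linalg.norm(d))
# plane-plane axis
pl=lambda n,e:np.cross(ray(n,*e[0])[1],ray(n,*e[1])[1])
n1,n2=pl('top',a),pl('side',b); x=np.cross(n1,n2); x*=-np.sign(x[2])/np.linalg.norm(x); print('axis',x,np.degrees(np.arccos(-x[2])))
# point on axis nearest p mid ; where at z=95
A=np.array([n1,n2,[0,0,1]]);
for z in(6,95,150,176): print(z,np.linalg.solve(A,[n1@ray('top',0,0)[0],n2@ray('side',0,0)[0],z]))
E
```

```text
(array([194.16862144, 237.47525684]), array([178.65881485, 261.77637273]), 236) (array([283.62207752, 168.85384172]), array([295.71399548, 192.98010703]), 143)
(array([445.23497229, 216.08033506, 163.91795442]), np.float64(4.359910817898297))
(array([502.84931684, 199.5676027 ,  91.11140901]), np.float64(1.1481934905059115))
94.30204707913559 [ 0.6109554  -0.17510471 -0.77205689]
axis [ 0.54076252 -0.08064594 -0.8373005 ] 33.14385279820729
6 [555.60175797 193.35547397   6.        ]
95 [498.12195859 201.92765214  95.        ]
150 [462.60073426 207.22506561 150.        ]
176 [445.80888276 209.72929744 176.        ]
```

```bash
cat >> h.py <<'E'
def Rt(az,th):
    a,t=np.radians([az,th]); u=np.array([np.cos(a),np.sin(a),0]); z=np.sin(t)*u-np.cos(t)*np.array([0,0,1])
    y=np.array([-np.sin(a),np.cos(a),0]); return np.c_[np.cross(y,z),y,z]
def go(p,Rg,frm=None):
    s=r.observe()
    P,R0=(np.array(s['eef_pos']),R.from_rotvec(s['tcp_rot'])) if frm is None else frm
    rv=np.degrees((R0.inv()*R.from_matrix(Rg)).as_rotvec()); sh=R0.inv().apply(np.array(p)-P)/10
    print('GO turn',np.round(rv,1),'shift',np.round(sh,2),'rows>=',int(np.ceil(max(np.linalg.norm(rv)/8.59,np.linalg.norm(sh)/5)))+1)
    return np.array(p,float),R.from_matrix(Rg)
def st():
    s=r.observe(); M=R.from_rotvec(s['tcp_rot']).as_matrix(); z=M[:,2]
    print('t',round(s['t'],2),'p',np.round(s['eef_pos'],1),'z',np.round(z,3),'y',np.round(M[:,1],3),'q',np.round(s['joints'],3),'F',np.round(s['force'],1),'w',round(s['gripper_width'],1),'g',np.round(s['grip_force'],1))
    return s
E
python3 - <<'E'
from h import *
st()
f=go([480,-330,330],Rt(-110,0)); f=go([560,0,330],Rt(-60,0),f); go([520,190,330],Rt(-8.5,-10),f)
E
```

```text
t 0.3 p [ 208.6 -615.4  255.4] z [-0.     0.001 -1.   ] y [ 0.321 -0.947 -0.001] q [ 1.178  0.537 -0.004  1.538  0.003  1.067 -0.071] F [-0.2  0.4  0.2] w 88.3 g 0.0
GO turn [ -0.   -0.  -51.3] shift [ 34.87 -18.32  -7.45] rows>= 10
GO turn [  0.   0. -50.] shift [33.75 -3.77  0.  ] rows>= 8
GO turn [  4.5   9.3 -51.4] shift [18.45  6.04  0.  ] rows>= 8
```

Emit:
{"method": "arm_command", "body": {
  "series": "0 0 -51 35 -18.3 -7.5 0;0 0 -51 35 -18.3 -7.5 0;0 0 -51 35 -18.3 -7.5 0;0 0 -51 35 -18.3 -7.5 0;0 0 -51 35 -18.3 -7.5 0;0 0 -51 35 -18.3 -7.5 0;0 0 -51 35 -18.3 -7.5 0;0 0 -51 35 -18.3 -7.5 0;0 0 -51 35 -18.3 -7.5 0;0 0 -51 35 -18.3 -7.5 0"
}}

```text
t: 1.3
eef_pos: [482.3, -328.8, 330.9]
tcp_rot: [2.575, 1.8, 0.0]
force: [-0.6, -0.3, 0.2]
gripper_width: 88.6
grip_force: 0.0
```

```bash
python3 -c "
from h import *
st();f=go([560,0,330],Rt(-60,0))"
```

```text
t 1.3 p [ 482.3 -328.8  330.9] z [ 0. -0. -1.] y [ 0.939 -0.344  0.   ] q [ 0.764  0.372 -0.32   1.62   0.125  1.169  0.065] F [-0.6 -0.3  0.2] w 88.6 g 0.0
GO turn [  0.    0.  -50.1] shift [33.54 -4.    0.09] rows>= 8
```

Emit:
{"method": "arm_command", "body": {
  "series": "0 0 -50 33.5 -4 0 0;0 0 -50 33.5 -4 0 0;0 0 -50 33.5 -4 0 0;0 0 -50 33.5 -4 0 0;0 0 -50 33.5 -4 0 0;0 0 -50 33.5 -4 0 0;0 0 -50 33.5 -4 0 0;0 0 -50 33.5 -4 0 0"
}}

```text
t: 2.1
eef_pos: [560.0, 2.6, 330.6]
tcp_rot: [-1.569, -2.72, -0.004]
force: [-0.3, -0.0, -0.7]
gripper_width: 88.2
grip_force: 0.0
```

```bash
python3 -c "
from h import *
st();f=go([520,190,330],Rt(-8.5,-10))"
```

```text
t 2.1 p [560.    2.6 330.6] z [ 0.     0.003 -1.   ] y [0.865 0.501 0.001] q [ 0.393  0.374 -0.618  1.667  0.229  1.174  0.243] F [-0.3 -0.  -0.7] w 88.2 g 0.0
GO turn [  4.6   9.2 -51.3] shift [18.22  5.92  0.11] rows>= 8
```

Emit:
{"method": "arm_command", "body": {
  "series": "4.6 9.2 -51.3 18.2 5.9 0 0;4.6 9.2 -51.3 18.2 5.9 0 0;4.6 9.2 -51.3 18.2 5.9 0 0;4.6 9.2 -51.3 18.2 5.9 0 0;4.6 9.2 -51.3 18.2 5.9 0 0;4.6 9.2 -51.3 18.2 5.9 0 0;4.6 9.2 -51.3 18.2 5.9 0 0;4.6 9.2 -51.3 18.2 5.9 0 0"
}}

```text
t: 2.9
eef_pos: [521.5, 183.4, 330.0]
tcp_rot: [-0.238, -2.958, -0.015]
force: [-0.7, 0.3, 0.1]
gripper_width: 88.1
grip_force: 0.0
```

```bash
python3 - <<'E'
from h import *
st()
tip=np.array([555,193.4,8]); d=np.array([.5408,-.0806,-.8373]); 
b=tip-193*d; print('butt',b)
for k in(30,35,40):
    g=b+k*d; print(k,g)
M=Rt(-8.5,-32)
g=b+35*d; tcp=g-M[:,2]*12   # axis 12 ahead of TCP => s=5
print(tcp); go(tcp-M[:,2]*110,M)
E
```

```text
t 2.9 p [521.5 183.4 330. ] z [-0.171  0.024 -0.985] y [ 0.16   0.987 -0.004] q [ 0.222  0.523 -0.854  1.558  0.277  1.367  0.747] F [-0.7  0.3  0.1] w 88.1 g 0.0
butt [450.6256 208.9558 169.5989]
30 [466.8496 206.5378 144.4799]
35 [469.5536 206.1348 140.2934]
40 [472.2576 205.7318 136.1069]
[475.8427827  205.19487535 150.46997715]
GO turn [ 0.  22.  -0.7] shift [-2.45  1.52  8.32] rows>= 4
```

Emit:
{"method": "arm_command", "body": {
  "series": "0 22 -0.7 -2.4 1.5 8.3 0;0 22 -0.7 -2.4 1.5 8.3 0;0 22 -0.7 -2.4 1.5 8.3 0;0 22 -0.7 -2.4 1.5 8.3 0;0 22 -0.7 -2.4 1.5 8.3 0"
}}

```text
t: 3.4
eef_pos: [532.7, 198.6, 245.3]
tcp_rot: [-0.187, -2.581, -0.056]
force: [-0.5, 0.7, 1.2]
gripper_width: 88.3
grip_force: 0.0
```

```bash
python3 - <<'E'
from h import *
st()
M=Rt(-8.5,-32); tcp=np.array([475.8,205.2,150.5]); go(tcp-M[:,2]*40,M); go(tcp,M)
S=optics.camera('side');T=optics.camera('top')
a=S[110:240,220:360];b=T[170:300,140:280]
cv2.imwrite('pics/c1.png',cv2.resize(np.hstack([a,b])[:,:,::-1],None,fx=2.85,fy=2.85,interpolation=cv2.INTER_CUBIC))
E
```

```text
t 3.4 p [532.7 198.6 245.3] z [-0.521  0.078 -0.85 ] y [0.145 0.989 0.002] q [ 0.147  0.848 -0.804  1.349  0.21   1.586  0.795] F [-0.5  0.7  1.2] w 88.3 g 0.0
GO turn [-0.   0.2  0.2] shift [-0.14 -0.19  7.07] rows>= 3
GO turn [-0.   0.2  0.2] shift [-0.13 -0.19 11.07] rows>= 4
```

View pics/c1.png

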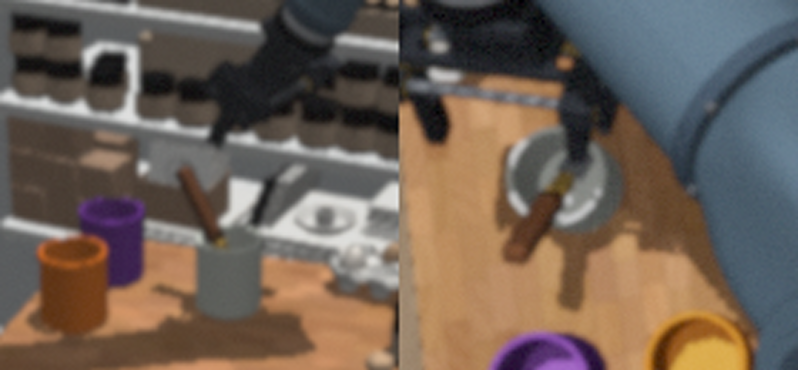

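The handle butt stands free at crop (185,170) in the side half and (515,250) in the top half. The open fingers straddle its plane above the crock, so I go in.

Emit:
{"method": "arm_command", "body": {
  "series": "0 0.2 0.2 -0.1 -0.2 3 0;0 0.2 0.2 -0.1 -0.2 6 0;0 0.2 0.2 -0.1 -0.2 8 0;0 0.2 0.2 -0.1 -0.2 9.5 0;0 0.2 0.2 -0.1 -0.2 10.5 0;0 0.2 0.2 -0.1 -0.2 11 0;0 0.2 0.2 -0.1 -0.2 11 0"
}}

```text
t: 4.2
eef_pos: [475.4, 205.0, 151.5]
tcp_rot: [-0.188, -2.576, -0.054]
force: [-0.2, 0.7, 0.5]
gripper_width: 88.0
grip_force: 0.0
```

```bash
python3 - <<'E'
from h import *
s=st()
M=Rt(-8.5,-32); tcp=np.array([475.8,205.2,150.5]); go(tcp,M)
S=optics.camera('side');T=optics.camera('top')
a=S[130:230,240:345];b=T[180:280,140:245]
o=cv2.resize(np.hstack([a,b])[:,:,::-1],None,fx=3.8,fy=3.8,interpolation=cv2.INTER_CUBIC)
cv2.imwrite('pics/c2.png',o)
E
```

```text
t 4.2 p [475.4 205.  151.5] z [-0.525  0.077 -0.847] y [ 0.145  0.989 -0.   ] q [ 0.156  0.889 -0.791  1.558  0.242  1.358  0.763] F [-0.2  0.7  0.5] w 88.0 g 0.0
GO turn [-0.1 -0.1  0.1] shift [-0.09  0.02  0.07] rows>= 2
```

View pics/c2.png

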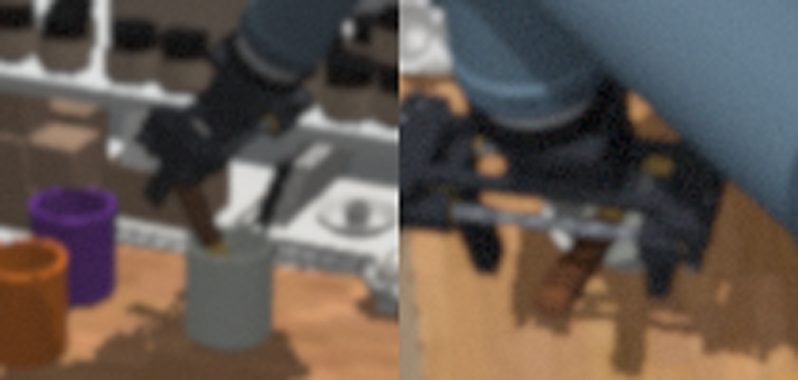

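The crop shows the handle between the two fingers (top half: fingers at (482,260) and (662,280), handle at (575,265)), with the near finger over the upper handle in the side half. Closing.

Emit:
{"method": "arm_command", "body": {
  "series": "0 0 0 0 0 0 0.7;0 0 0 0 0 0 0.75;0 0 0 0 0 0 0.9;0 0 0 0 0 0 1;0 0 0 0 0 0 1;0 0 0 0 0 0 1;0 0 0 0 0 0 1;0 0 0 0 0 0 1;0 0 0 0 0 0 1;0 0 0 0 0 0 1",
  "force": 35
}}

```text
t: 5.3
eef_pos: [475.4, 205.1, 150.9]
tcp_rot: [-0.188, -2.575, -0.054]
force: [0.7, -0.5, 0.2]
gripper_width: 21.3
grip_force: 35.0
```

```bash
python3 - <<'E'
from h import *
s=st()
d=np.array([.5408,-.0806,-.8373]);P=s['eef_pos']
M=R.from_rotvec(s['tcp_rot']).as_matrix()
go(P-d*70,M);go(P-d*150,M);go(P+[-20,0,170],M)
E
```

```text
t 5.3 p [475.4 205.1 150.9] z [-0.526  0.077 -0.847] y [0.145 0.989 0.   ] q [ 0.156  0.89  -0.791  1.558  0.242  1.358  0.764] F [ 0.7 -0.5  0.2] w 21.3 g 35.0
GO turn [-0.  0. -0.] shift [ 6.36  0.01 -2.93] rows>= 3
GO turn [-0.  0. -0.] shift [13.63  0.02 -6.27] rows>= 5
GO turn [-0.  0. -0.] shift [ 10.72  -0.29 -13.34] rows>= 5
```

Emit:
{"method": "arm_command", "body": {
  "series": "0 0 0 0.4 0 -0.5 1;0 0 0 1 0 -1.2 1;0 0 0 2 0 -2 1;0 0 0 3 0 -3 1;0 0 0 4 0 -4 1;0 0 0 5 0 -5 1;0 0 0 6 0 -6 1;0 0 0 7 0 -7 1;0 0 0 8 0 -8 1;0 0 0 9 0 -9 1;0 0 0 10 0 -10 1;0 0 0 11 0 -11 1;0 0 0 11 0 -11 1;0 0 0 11 0 -11 1"
}}

```text
t: 6.7
eef_pos: [441.2, 209.9, 302.6]
tcp_rot: [-0.188, -2.575, -0.054]
force: [0.2, 0.7, -2.2]
gripper_width: 21.4
grip_force: 35.0
```

```bash
python3 - <<'E'
from h import *
s=st()
S=optics.camera('side');T=optics.camera('top')
a=S[60:230,220:360];b=T[150:320,140:280]
o=cv2.resize(np.hstack([a,b])[:,:,::-1],None,fx=2.85,fy=2.85,interpolation=cv2.INTER_CUBIC)
cv2.imwrite('pics/c3.png',o)
E
```

```text
t 6.7 p [441.2 209.9 302.6] z [-0.526  0.077 -0.847] y [ 0.145  0.989 -0.   ] q [ 0.211  0.671 -0.888  1.55   0.109  1.549  0.736] F [ 0.2  0.7 -2.2] w 21.4 g 35.0
```

View pics/c3.png

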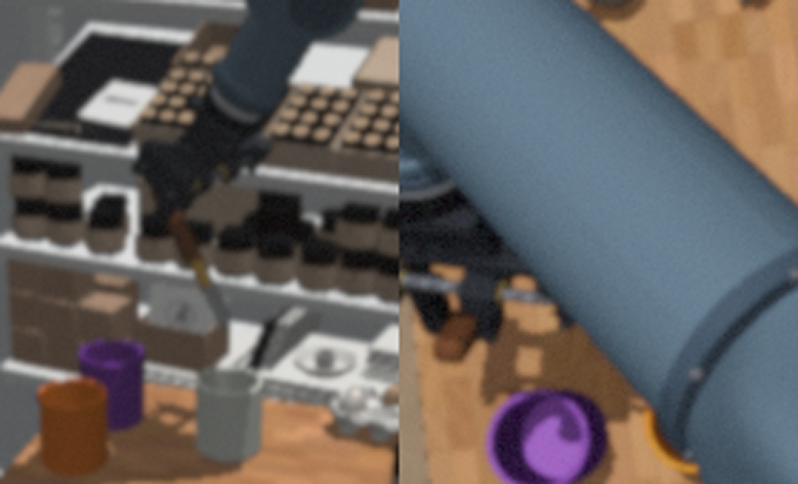

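The knife is clear of the crock, with its tip at side ≈(298,185), and the crock has not moved (side ≈(300,205)). I check the axis in hand and plan the lay-down.

```bash
python3 - <<'E'
from h import *
s=r.observe(); P=s['eef_pos']; M=R.from_rotvec(s['tcp_rot']).as_matrix()
d=np.array([.5408,-.0806,-.8373]); ax=P+12*M[:,2]
for k in(0,101,134,193): print(k,proj('side',ax+(k-35)*d))
S=optics.camera('side')
dark=lambda h:((h[...,0]<15)|(h[...,0]>170))&(h[...,1]>90)&(h[...,2]<120)
gold=lambda h:(h[...,0]>13)&(h[...,0]<32)&(h[...,1]>110)&(h[...,2]>70)
print(ends(mask(S,(276,132,296,155),dark)),ends(mask(S,(284,148,298,164),gold)))
print('phi',np.degrees(np.arccos(d@M[:,2])))
M2=Rt(-8.5,25); u=np.array([np.cos(np.radians(-8.5)),np.sin(np.radians(-8.5)),0])
mid=np.array([590,-52,0]); ax=mid-u*62.5+[0,0,60]; go(ax-12*M2[:,2],M2)
E
```

```text
0 [274.8713335 123.8222575]
101 [288.46142483 151.11794065]
134 [292.86258223 159.95766034]
193 [300.68384622 175.66666027]
(array([279.86099142, 134.24099193]), array([287.81643955, 149.93624772]), 95) (array([288.00242608, 150.67796596]), array([291.39009045, 159.55389156]), 29)
phi 65.33060617631027
GO turn [ -0.1 -57.2   0.1] shift [-22.3  -23.7   13.28] rows>= 9
```

Emit:
{"method": "arm_command", "body": {
  "series": "0 -57 0 -22.3 -23.7 13.3 1;0 -57 0 -22.3 -23.7 13.3 1;0 -57 0 -22.3 -23.7 13.3 1;0 -57 0 -22.3 -23.7 13.3 1;0 -57 0 -22.3 -23.7 13.3 1;0 -57 0 -22.3 -23.7 13.3 1;0 -57 0 -22.3 -23.7 13.3 1;0 -57 0 -22.3 -23.7 13.3 1;0 -57 0 -22.3 -23.7 13.3 1;0 -57 0 -22.3 -23.7 13.3 1"
}}

```text
t: 7.85
eef_pos: [525.9, -40.5, 79.5]
tcp_rot: [0.207, 2.711, -0.072]
force: [0.3, -0.4, -1.2]
gripper_width: 21.5
grip_force: 35.0
```

```bash
python3 - <<'E'
from h import *
s=st()
S=optics.camera('side');T=optics.camera('top')
a=S[150:300,200:350];b=T[110:260,220:370]
o=cv2.resize(np.hstack([a,b])[:,:,::-1],None,fx=2.66,fy=2.66,interpolation=cv2.INTER_CUBIC)
cv2.imwrite('pics/c4.png',o)
gold=lambda h:(h[...,0]>13)&(h[...,0]<32)&(h[...,1]>130)&(h[...,2]>70)
dark=lambda h:((h[...,0]<15)|(h[...,0]>170))&(h[...,1]>90)&(h[...,2]<110)
P=s['eef_pos'];M=R.from_rotvec(s['tcp_rot']).as_matrix(); d=M@(Rt(-8.5,-32.).T@np.array([.5408,-.0806,-.8373])); ax=P+12*M[:,2]
print(ax,d)
for n in('side','top'):
  for k in(0,101,134,193): print(n,k,proj(n,ax+(k-35)*d))
E
```

```text
t 7.85 p [525.9 -40.5  79.5] z [ 0.405 -0.082 -0.911] y [ 0.156  0.988 -0.019] q [ 0.289  0.563 -0.428  2.266  1.798  0.326 -0.354] F [ 0.3 -0.4 -1.2] w 21.5 g 35.0
[530.77999479 -41.51392154  68.60543926] [ 0.98776163 -0.15582797 -0.00876967]
side 0 [262.27833523 228.00067893]
side 101 [289.53147553 237.79194984]
side 134 [298.87635585 241.14929706]
side 193 [316.16381006 247.36018306]
top 0 [295.36130783 240.03965493]
top 101 [301.27954841 198.72946769]
top 134 [303.16973882 185.53566138]
top 193 [306.4974961  162.30742752]
```

View pics/c4.png

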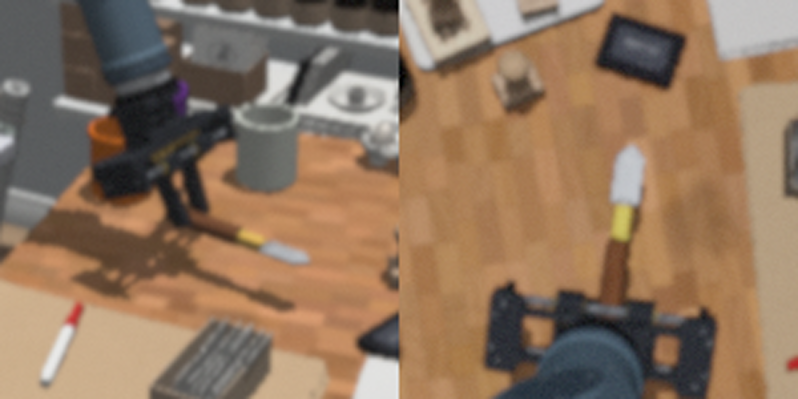

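The knife hangs level over the clear table. Its tip is at top ≈(307,166) and side ≈(316,247), as predicted, and the crock is in place. Lowering.

Emit:
{"method": "arm_command", "body": {
  "series": "0.5 0 0 0.6 0 1.3 1;1 0 0 1.2 0.05 2.6 1;1 0 0 1.6 0.1 3.6 1;1 0 0 1.9 0.1 4.2 1;1 0 0 2.1 0.1 4.6 1;1 0 0 2.25 0.1 4.9 1;1 0 0 2.3 0.1 5.1 1;1 0 0 2.3 0.1 5.1 1"
}}

```text
t: 8.75
eef_pos: [526.0, -40.7, 24.3]
tcp_rot: [0.213, 2.711, -0.097]
force: [0.3, 0.3, -0.5]
gripper_width: 21.7
grip_force: 35.0
```

```bash
cat >> h.py <<'E'
def axis():
    s=st(); P=s['eef_pos'];M=R.from_rotvec(s['tcp_rot']).as_matrix(); d=M@(Rt(-8.5,-32.).T@np.array([.5408,-.0806,-.8373])); ax=P+12*M[:,2]
    print('axis@35',np.round(ax,1),'d',np.round(d,3),'tipz',round(ax[2]+158*d[2],1),'fingerlow',round(P[2]+17*M[2,2]-9*abs(M[2,0]),1),'down/mm in tool',np.round(-M[2],3)); return s,ax,d,M
E
python3 -c "
from h import *
axis()"
```

```text
t 8.75 p [526.  -40.7  24.3] z [ 0.401 -0.1   -0.911] y [ 0.164  0.986 -0.036] q [ 0.339  0.725 -0.502  2.256  2.033  0.469 -0.552] F [ 0.3  0.3 -0.5] w 21.7 g 35.0
axis@35 [530.9 -41.9  13.4] d [ 0.986 -0.164 -0.009] tipz 12.0 fingerlow 5.1 down/mm in tool [0.412 0.036 0.911]
```

Emit:
{"method": "arm_command", "body": {
  "series": "-2 0 0 0.05 0 0.1 1;-2 0 0 0.1 0 0.2 1;-2 0 0 0.15 0 0.32 1;-2 0 0 0.15 0 0.35 1"
}}

```text
t: 9.15
eef_pos: [526.4, -40.4, 23.0]
tcp_rot: [0.2, 2.707, -0.051]
force: [-16.6, -0.1, 40.9]
gripper_width: 21.6
grip_force: 35.1
```

```bash
python3 -c "
from h import *
axis()"
```

```text
t 9.15 p [526.4 -40.4  23. ] z [ 0.41  -0.067 -0.91 ] y [ 0.148  0.989 -0.006] q [ 0.385  0.735 -0.526  2.259  2.096  0.451 -0.575] F [-16.6  -0.1  40.9] w 21.6 g 35.1
axis@35 [531.3 -41.2  12.1] d [ 0.989 -0.148 -0.005] tipz 11.2 fingerlow 3.8 down/mm in tool [0.416 0.006 0.91 ]
```

Emit:
{"method": "arm_command", "body": {
  "series": "0 0 0 -0.1 0 -0.22 1;0 0 0 -0.1 0 -0.22 1"
}}

```text
t: 9.35
eef_pos: [526.4, -41.0, 23.6]
tcp_rot: [0.203, 2.709, -0.05]
force: [-0.4, -0.3, -1.0]
gripper_width: 21.8
grip_force: 35.0
```

```bash
python3 -c "
from h import *
axis()"
```

```text
t 9.35 p [526.4 -41.   23.6] z [ 0.408 -0.066 -0.911] y [ 0.15   0.989 -0.005] q [ 0.382  0.732 -0.521  2.257  2.088  0.444 -0.57 ] F [-0.4 -0.3 -1. ] w 21.8 g 35.0
axis@35 [531.3 -41.7  12.7] d [ 0.989 -0.15  -0.008] tipz 11.4 fingerlow 4.4 down/mm in tool [0.413 0.005 0.911]
```

Emit:
{"method": "arm_command", "body": {
  "series": "0 0 0 0 0 0 0.7;0 0 0 0 0 0 0.5;0 0 0 0 0 0 0.3;0 0 0 0 0 0 0;0 0 0 0 0 -0.5 0;0 0 0 0 0 -2 0;0 0 0 0 0 -5 0;0 0 0 0 0 -9 0;0 0 0 0 0 -13 0;0 0 0 0 0 -16 0;0 0 0 0 0 -16 0"
}}

```text
t: 10.45
eef_pos: [460.5, -30.0, 170.0]
tcp_rot: [0.201, 2.71, -0.05]
force: [0.0, -0.4, 0.7]
gripper_width: 87.8
grip_force: 0.0
```

```bash
python3 - <<'E'
from h import *
st()
S=optics.camera('side');T=optics.camera('top')
dark=lambda h:((h[...,0]<15)|(h[...,0]>170))&(h[...,1]>90)&(h[...,2]<110)
gold=lambda h:(h[...,0]>18)&(h[...,0]<34)&(h[...,1]>130)&(h[...,2]>90)
bl=lambda h:(h[...,1]<50)&(h[...,2]>120)
for n,I,bx in(('top',T,(280,145,325,250)),('side',S,(245,215,325,265))):
  for nm,f in(('gold',gold),('blade',bl),('dark',dark)):
    m=mask(I,bx,f)
    if m is not None:
      a,b,k=ends(m); print(n,nm,k,a,b,np.round(onz(n,*a,9),1),np.round(onz(n,*b,9),1))
a=S[150:300,200:350];b=T[110:260,220:370]
cv2.imwrite('pics/c5.png',cv2.resize(np.hstack([a,b])[:,:,::-1],None,fx=2.66,fy=2.66,interpolation=cv2.INTER_CUBIC))
E
```

```text
t 10.45 p [460.5 -30.  170. ] z [ 0.408 -0.065 -0.911] y [ 0.149  0.989 -0.004] q [ 0.331  0.253 -0.479  2.382  1.101  0.254  0.271] F [ 0.  -0.4  0.7] w 87.8 g 0.0
top gold 63 [302.45078862 191.78178584] [301.79185276 203.40208996] [625.6 -55.7   9. ] [595.4 -53.5   9. ]
top blade 212 [305.80198332 168.55236035] [303.15924413 190.3215345 ] [686.7 -65.4   9. ] [629.4 -57.6   9. ]
top dark 40 [298.29269256 211.74496942] [294.81561689 232.44123211] [574.1 -44.2   9. ] [521.5 -34.7   9. ]
side gold 43 [298.10065479 256.81419641] [288.5944608  254.37308827] [624.6 -51.    9. ] [593.2 -51.2   9. ]
side blade 96 [315.5065502  263.31797217] [297.62618536 258.2167725 ] [684.8 -60.8   9. ] [626.5 -58.7   9. ]
side dark 130 [246.82650447 214.44815621] [249.59721197 234.76679036] [350.  121.1   9. ] [429.1   0.5   9. ]
```

View pics/c5.png

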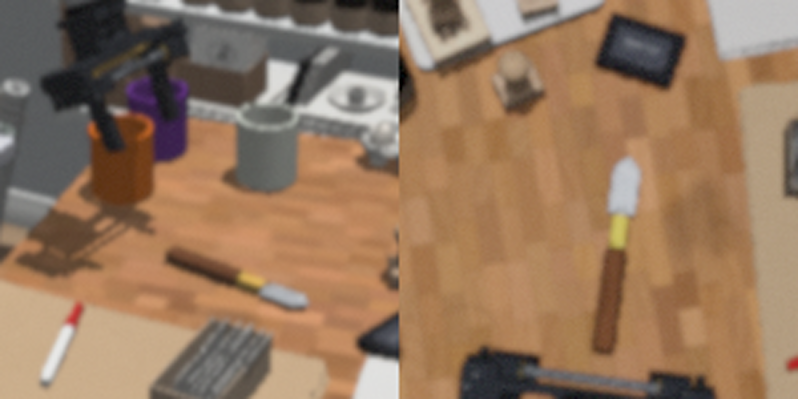

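The knife lies flat and free: tip top ≈(307,168), ferrule ≈(302,198), butt ≈(297,242), and side tip ≈(315,263). Next I take it by the ferrule, with the tool leaning the other way.

```bash
python3 - <<'E'
from h import *
g=np.array([617.7,-53.8,0]); M=Rt(-8.3,-33); z=M[:,2]
tz=2+17*-z[2]+9*np.sin(np.radians(33)); print('tz',tz)
tcp=np.array([g[0],g[1],9])-z*(tz-9)/-z[2]; print(tcp)
go(tcp-z*130,M)
E
```

```text
tz 21.159150970207453
[625.51353803 -54.93987193  21.15915097]
GO turn [-0.2 57.5 -0.4] shift [-19.9    0.06  13.55] rows>= 8
```

Emit:
{"method": "arm_command", "body": {
  "series": "0 20 0 -8 0 -2 0;0 40 0 -16 0 0 0;-0.2 57.5 -0.4 -19.9 0.1 6 0;-0.2 57.5 -0.4 -19.9 0.1 13.5 0;-0.2 57.5 -0.4 -19.9 0.1 13.5 0;-0.2 57.5 -0.4 -19.9 0.1 13.5 0;-0.2 57.5 -0.4 -19.9 0.1 13.5 0;-0.2 57.5 -0.4 -19.9 0.1 13.5 0;-0.2 57.5 -0.4 -19.9 0.1 13.5 0;-0.2 57.5 -0.4 -19.9 0.1 13.5 0;-0.2 57.5 -0.4 -19.9 0.1 13.5 0"
}}

```text
t: 11.65
eef_pos: [695.1, -65.4, 125.5]
tcp_rot: [-0.187, -2.557, -0.049]
force: [-0.0, -0.4, 0.5]
gripper_width: 88.1
grip_force: 0.0
```

```bash
python3 - <<'E'
from h import *
st(); M=Rt(-8.3,-33); z=M[:,2]; t=np.array([625.5,-54.9,21.2]); go(t-z*130,M); go(t,M)
E
```

```text
t 11.65 p [695.1 -65.4 125.5] z [-0.542  0.075 -0.837] y [ 0.144  0.99  -0.005] q [ 0.244  1.182 -0.532  0.818  0.355  1.797  1.276] F [-0.  -0.4  0.5] w 88.1 g 0.0
GO turn [-0.3 -0.1 -0.1] shift [ 0.23  0.03 -0.42] rows>= 2
GO turn [-0.3 -0.1 -0.1] shift [ 0.19  0.08 12.58] rows>= 4
```

Emit:
{"method": "arm_command", "body": {
  "series": "-0.3 0 0 0.2 0.1 3 0;-0.3 0 0 0.2 0.1 6 0;-0.3 0 0 0.2 0.1 9 0;-0.3 0 0 0.2 0.1 11 0;-0.3 0 0 0.2 0.1 12.1 0;-0.3 0 0 0.2 0.1 12.1 0;-0.3 0 0 0.2 0.1 12.1 0"
}}

```text
t: 12.35
eef_pos: [629.2, -54.7, 28.8]
tcp_rot: [-0.187, -2.56, -0.06]
force: [0.3, 0.3, -0.1]
gripper_width: 88.0
grip_force: 0.0
```

```bash
python3 - <<'E'
from h import *
st(); M=Rt(-8.3,-33); t=np.array([625.5,-54.9,21.2]); go(t,M)
S=optics.camera('side');T=optics.camera('top')
a=S[180:300,240:360];b=T[130:250,240:360]
cv2.imwrite('pics/c6.png',cv2.resize(np.hstack([a,b])[:,:,::-1],None,fx=3.3,fy=3.3,interpolation=cv2.INTER_CUBIC))
E
```

```text
t 12.35 p [629.2 -54.7  28.8] z [-0.539  0.083 -0.838] y [0.146 0.989 0.003] q [ 0.305  1.179 -0.538  1.112  0.372  1.533  1.223] F [ 0.3  0.3 -0.1] w 88.0 g 0.0
GO turn [ 0.2 -0.   0. ] shift [-0.11 -0.08  0.84] rows>= 2
```

View pics/c6.png

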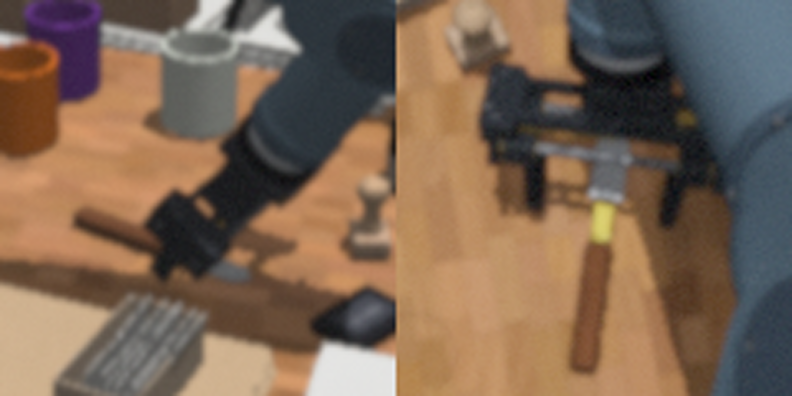

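The ferrule (top half (602,222)) is centred between the fingers at (535,205) and (668,215), and the tips reach its level. I go the last few mm and close.

Emit:
{"method": "arm_command", "body": {
  "series": "0 0 0 -0.1 -0.1 0.4 0;0 0 0 -0.1 -0.1 0.75 0;0 0 0 -0.1 -0.1 0.8 0.4;0 0 0 -0.1 -0.1 0.8 0.8;0 0 0 -0.1 -0.1 0.8 1;0 0 0 -0.1 -0.1 0.8 1;0 0 0 -0.1 -0.1 0.8 1;0 0 0 -0.1 -0.1 0.8 1;0 0 0 -0.1 -0.1 0.8 1;0 0 0 -0.1 -0.1 0.8 1;0 0 0 -0.1 -0.1 0.8 1",
  "force": 45
}}

```text
t: 13.55
eef_pos: [624.7, -54.6, 20.2]
tcp_rot: [-0.186, -2.557, -0.061]
force: [-0.5, -1.0, 0.5]
gripper_width: 18.1
grip_force: 0.7
```

```bash
python3 - <<'E'
from h import *
s=st(); M=R.from_rotvec(s['tcp_rot']).as_matrix(); print('up/mm in tool',M[2])
E
```

```text
t 13.55 p [624.7 -54.6  20.2] z [-0.541  0.083 -0.837] y [0.146 0.989 0.004] q [ 0.308  1.185 -0.536  1.124  0.374  1.518  1.222] F [-0.5 -1.   0.5] w 18.1 g 0.7
up/mm in tool [ 0.54726716  0.00424887 -0.83694719]
```

Still closing; I wait, then lift slightly.

Emit:
{"method": "arm_command", "body": {
  "series": "0 0 0 0 0 0 1;0 0 0 0 0 0 1;0 0 0 0 0 0 1;0 0 0 0 0 0 1;0 0 0 0.5 0 -0.8 1;0 0 0 1.5 0 -2.3 1;0 0 0 3 0 -4.6 1;0 0 0 5.5 0 -8.4 1;0 0 0 8 0 -12.2 1;0 0 0 10 0 -15.3 1;0 0 0 10 0 -15.3 1;0 0 0 10 0 -15.3 1"
}}

```text
t: 14.75
eef_pos: [625.1, -55.4, 204.8]
tcp_rot: [-0.186, -2.56, -0.061]
force: [-0.0, 0.5, -1.6]
gripper_width: 15.8
grip_force: 45.0
```

```bash
python3 - <<'E'
from h import *
s=st()
S=optics.camera('side');T=optics.camera('top')
a=S[100:260,220:360];b=T[110:270,230:370]
cv2.imwrite('pics/c7.png',cv2.resize(np.hstack([a,b])[:,:,::-1],None,fx=2.85,fy=2.85,interpolation=cv2.INTER_CUBIC))
P=s['eef_pos'];M=R.from_rotvec(s['tcp_rot']).as_matrix()
ax=P+13.4*M[:,2]; d=M@np.array([-np.cos(np.radians(33)),0,-np.sin(np.radians(33))]); print(ax,d)
for n in('side','top'):
  for k in(0,101): print(n,k,proj(n,ax+(k-124)*d))
dark=lambda h:((h[...,0]<15)|(h[...,0]>170))&(h[...,1]>90)&(h[...,2]<120)
print(ends(mask(S,(240,140,300,215),dark)),ends(mask(T,(285,180,315,265),dark)))
E
```

```text
t 14.75 p [625.1 -55.4 204.8] z [-0.538  0.083 -0.839] y [0.146 0.989 0.004] q [ 0.327  0.969 -0.583  1.101  0.301  1.745  1.22 ] F [-0.   0.5 -1.6] w 15.8 g 45.0
[617.89120215 -54.30472867 193.54309302] [ 9.89280089e-01 -1.46030477e-01 -7.51644134e-05]
side 0 [261.26924543 191.07042814]
side 101 [289.83117618 199.45389467]
top 0 [295.03973943 234.48009105]
top 101 [301.26876067 187.77491964]
(array([258.61174498, 207.01430516]), array([239.07159076, 210.65413332]), 195) (array([310.83065396, 179.20118458]), array([298.76554532, 256.42324766]), 458)
```

View pics/c7.png

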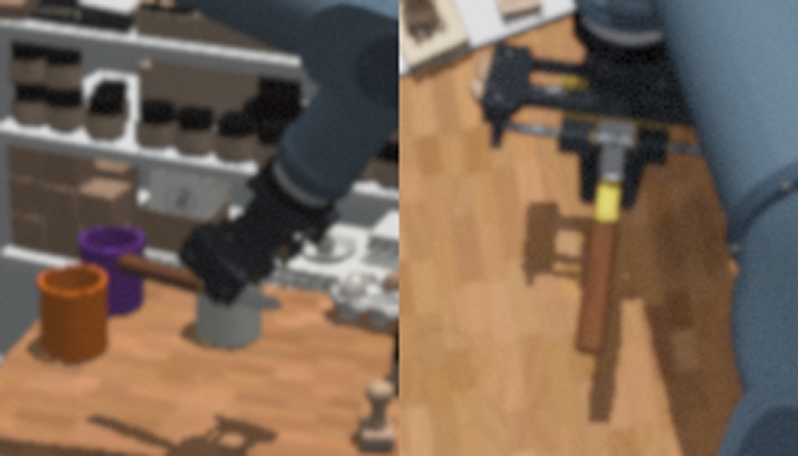

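The knife is held level by the ferrule: butt at side ≈(263,192) and top ≈(297,233), close to prediction. I remeasure the now-empty crock and plan the hover.

```bash
cat >> h.py <<'E'
K=121; OFF=13.4; PHI=57
def place(C,psi,L,uB,lift):
    a=np.radians(psi); u=np.array([np.cos(a),np.sin(a),0]); l=np.radians(L)
    k=np.sin(l)*u+np.cos(l)*np.array([0,0,1]); B=np.array([C[0],C[1],6+9*np.sin(l)])+uB*u
    M=Rt(psi,PHI-L); g=B+k*(K+lift); return g-OFF*M[:,2],M
def held():
    s=st(); P=s['eef_pos'];M=R.from_rotvec(s['tcp_rot']).as_matrix()
    ax=P+OFF*M[:,2]; d=M@np.array([-np.cos(np.radians(33)),0,-np.sin(np.radians(33))]); B=ax-K*d
    print('butt',np.round(B,1),'k',np.round(d,3),'lean',np.round(np.degrees(np.arccos(d[2])),1)); return s,B,d,M
E
python3 - <<'E'
from h import *
T=optics.camera('top');S=optics.camera('side')
wh=mask(T,(170,205,222,262),lambda h:(h[...,1]<45)&(h[...,2]>150))
ys,xs=np.nonzero(wh); h=cv2.convexHull(np.c_[xs,ys].astype(np.float32)); e=cv2.fitEllipse(h); print(e,len(xs)); print(onz('top',*e[0],95))
for psi in(-8.5,):
    p,M=place((519,199),psi,24,-19,120); print(p); go(p,M)
E
```

```text
((194.6317138671875, 231.1592559814453), (34.57147979736328, 36.01599884033203), 41.9509162902832) 599
[517.68162038 198.25593821  95.        ]
[589.93752667 188.39831561 241.06327069]
GO turn [  0.2 -66.3   0.1] shift [ 7.89 23.65  0.58] rows>= 9
```

Emit:
{"method": "arm_command", "body": {
  "series": "0 -66 0 7.9 23.6 0.6 1;0 -66 0 7.9 23.6 0.6 1;0 -66 0 7.9 23.6 0.6 1;0 -66 0 7.9 23.6 0.6 1;0 -66 0 7.9 23.6 0.6 1;0 -66 0 7.9 23.6 0.6 1;0 -66 0 7.9 23.6 0.6 1;0 -66 0 7.9 23.6 0.6 1;0 -66 0 7.9 23.6 0.6 1;0 -66 0 7.9 23.6 0.6 1;0 -66 0 7.9 23.6 0.6 1"
}}

```text
t: 16.05
eef_pos: [590.3, 187.8, 241.6]
tcp_rot: [0.19, 2.564, -0.051]
force: [0.3, 0.7, -1.0]
gripper_width: 15.3
grip_force: 45.0
```

```bash
python3 - <<'E'
from h import *
s,B,d,M=held()
p,N=place((518,198.5),-8.5,24,-19,120); go(p,N)
S=optics.camera('side');T=optics.camera('top')
a=S[80:240,220:360];b=T[150:310,140:280]
cv2.imwrite('pics/c8.png',cv2.resize(np.hstack([a,b])[:,:,::-1],None,fx=2.85,fy=2.85,interpolation=cv2.INTER_CUBIC))
for n in('side','top'):
  for k in(0,101,193): print(n,k,proj(n,B+k*d))
E
```

```text
t 16.05 p [590.3 187.8 241.6] z [ 0.535 -0.076 -0.841] y [0.146 0.989 0.004] q [-0.22   0.36  -0.404  2.031  1.064  0.578 -0.011] F [ 0.3  0.7 -1. ] w 15.3 g 45.0
butt [548.3 194.5 120.1] k [ 0.406 -0.063  0.912] lean 24.3
GO turn [ 0.2 -0.3 -0. ] shift [ 0.14 -0.01 -0.02] rows>= 2
side 0 [307.65388463 188.22614136]
side 101 [319.29694194 165.36688961]
side 193 [330.77240285 142.83668615]
top 0 [194.09548277 216.49594171]
top 101 [187.50262903 190.41403721]
top 193 [180.37849586 162.23034496]
```

View pics/c8.png

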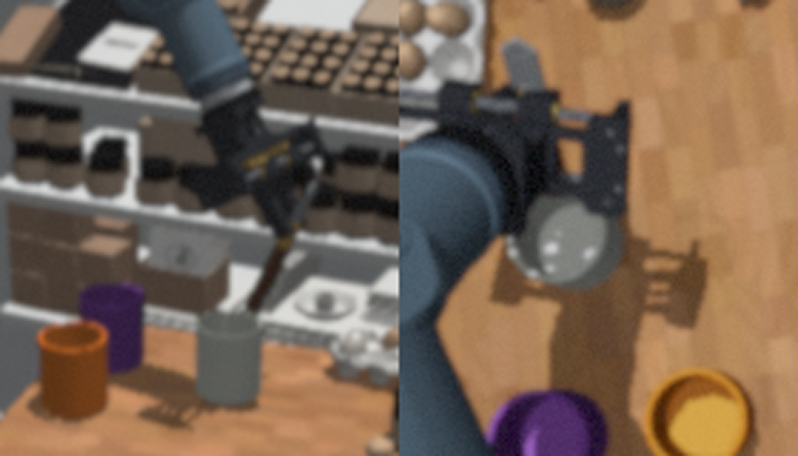

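The handle hangs over the crock's mouth, butt at side ≈(308,188), which matches the prediction. I lower it along the knife's axis, watching the force.

Emit:
{"method": "arm_command", "body": {
  "series": "0 0 0 1 0 0.6 1;0 0 0 2 0 1.2 1;0 0 0 3 0 1.9 1;0 0 0 4 0 2.5 1;0 0 0 5 0 3.1 1;0 0 0 6 0 3.7 1;0 0 0 7 0 4.4 1;0 0 0 8 0 5 1;0 0 0 8.7 0 5.6 1;0 0 0 9.3 0 6 1;0 0 0 9.3 0 6 1;0 0 0 9.3 0 6 1"
}}

```text
t: 17.35
eef_pos: [545.8, 194.8, 141.4]
tcp_rot: [0.191, 2.563, -0.05]
force: [0.4, -0.0, -0.8]
gripper_width: 15.5
grip_force: 45.0
```

```bash
python3 - <<'E'
from h import *
s,B,d,M=held()
p,N=place((518,198.5),-8.5,24,-19,0); go(p,N); print('down in tool',-M[2])
S=optics.camera('side')
b=mask(S,(283,190,318,228),lambda h:(h[...,1]<60)); ys,xs=np.nonzero(b)
for v in(200,205,210,215): x=np.sort(xs[ys==v]); print(v,x.min(),x.max())
E
```

```text
t 17.35 p [545.8 194.8 141.4] z [ 0.537 -0.076 -0.84 ] y [0.147 0.989 0.004] q [-0.362  0.49  -0.315  2.175  1.507  0.526 -0.561] F [ 0.4 -0.  -0.8] w 15.5 g 45.0
butt [504.1 201.6  19.7] k [ 0.405 -0.064  0.912] lean 24.2
GO turn [ 0.2 -0.2 -0.1] shift [ 0.97 -0.05  0.56] rows>= 2
down in tool [ 0.54190906 -0.00439916  0.84042562]
200 290 311
205 289 310
210 289 310
215 289 310
```

Emit:
{"method": "arm_command", "body": {
  "series": "0 0 0 0.15 0 0.2 1;0 0 0 0.3 0 0.4 1;0 0 0 0.45 0 0.55 1;0 0 0 0.45 0 0.55 1"
}}

```text
t: 17.8
eef_pos: [544.2, 195.1, 133.9]
tcp_rot: [0.189, 2.563, -0.05]
force: [-1.3, -1.2, -1.0]
gripper_width: 15.8
grip_force: 45.0
```

```bash
python3 -c "
from h import *
held()"
```

```text
t 17.8 p [544.2 195.1 133.9] z [ 0.536 -0.076 -0.841] y [0.146 0.989 0.004] q [-0.366  0.505 -0.313  2.18   1.541  0.527 -0.598] F [-1.3 -1.2 -1. ] w 15.8 g 45.0
butt [502.4 201.8  12.3] k [ 0.405 -0.063  0.912] lean 24.2
```

Emit:
{"method": "arm_command", "body": {
  "series": "0 0 0 0.06 0 0.1 1;0 0 0 0.12 0 0.18 1;0 0 0 0.12 0 0.18 1"
}}

```text
t: 18.1
eef_pos: [544.4, 195.2, 132.0]
tcp_rot: [0.19, 2.563, -0.05]
force: [-0.1, 1.1, -2.3]
gripper_width: 15.6
grip_force: 45.0
```

```bash
python3 -c "
from h import *
held()"
```

```text
t 18.1 p [544.4 195.2 132. ] z [ 0.537 -0.076 -0.84 ] y [0.146 0.989 0.004] q [-0.367  0.509 -0.312  2.181  1.551  0.527 -0.608] F [-0.1  1.1 -2.3] w 15.6 g 45.0
butt [502.6 201.9  10.3] k [ 0.405 -0.063  0.912] lean 24.2
```

Emit:
{"method": "arm_command", "body": {
  "series": "0 0 0 0.06 0 0.09 1;0 0 0 0.11 0 0.17 1;0 0 0 0.11 0 0.17 1"
}}

```text
t: 18.4
eef_pos: [545.6, 195.3, 131.1]
tcp_rot: [0.19, 2.56, -0.05]
force: [0.2, -0.7, 4.4]
gripper_width: 15.6
grip_force: 45.0
```

```bash
python3 -c "
from h import *
held()"
```

```text
t 18.4 p [545.6 195.3 131.1] z [ 0.539 -0.076 -0.839] y [0.146 0.989 0.005] q [-0.368  0.512 -0.311  2.18   1.561  0.529 -0.618] F [ 0.2 -0.7  4.4] w 15.6 g 45.0
butt [504.1 202.    9.3] k [ 0.402 -0.064  0.913] lean 24.0
```

The butt is on the floor (4 N), the lean is 24° and the upper face is almost on the rim. Releasing and backing off.

Emit:
{"method": "arm_command", "body": {
  "series": "0 0 0 0 0 0 0.8;0 0 0 0 0 0 0.7;0 0 0 0 0 0 0.6;0 0 0 0 0 0 0.4;0 0 0 0 0 0 0.2;0 0 0 0 0 0 0;0 0 0 0 0 0 0;0 0 0 0 0 0 0;0 0 0 0 0 -1 0;0 0 0 0 0 -3 0;0 0 0 0 0 -6 0;0 0 0 0 0 -9 0;0 0 0 0 0 -12 0;0 0 0 0 0 -15 0;0 0 0 0 0 -15 0;0 0 0 0 0 -15 0"
}}

```text
t: 20.0
eef_pos: [464.3, 206.5, 256.4]
tcp_rot: [0.19, 2.561, -0.049]
force: [0.1, -0.5, 0.3]
gripper_width: 88.2
grip_force: 0.0
```

```bash
python3 - <<'E'
from h import *
st()
S=optics.camera('side');T=optics.camera('top')
b=mask(S,(283,200,318,228),lambda h:(h[...,1]<60)); ys,xs=np.nonzero(b)
for v in(205,210,215): x=np.sort(xs[ys==v]); print(v,x.min(),x.max())
print('bottom',ys.max())
gold=lambda h:(h[...,0]>13)&(h[...,0]<34)&(h[...,1]>110)&(h[...,2]>70)
dark=lambda h:((h[...,0]<15)|(h[...,0]>170))&(h[...,1]>90)&(h[...,2]<110)
for n,I,bx in(('side',S,(295,150,325,200)),('top',T,(165,180,215,245))):
  for nm,f in(('gold',gold),('dark',dark)):
    m=mask(I,bx,f)
    if m is not None: print(n,nm,ends(m))
a=np.radians(-8.5);u=np.array([np.cos(a),np.sin(a),0])
for L,uB in((24,-14),(30,-19),(33,-23)):
  l=np.radians(L);k=np.sin(l)*u+np.cos(l)*np.array([0,0,1]);B=np.array([518,198.5,6+9*np.sin(l)])+uB*u
  for n in('side','top'): print(L,n,[np.round(proj(n,B+q*k),1).tolist() for q in(101,134,193)])
E
```

```text
t 20.0 p [464.3 206.5 256.4] z [ 0.538 -0.075 -0.84 ] y [0.146 0.989 0.005] q [-0.361  0.174 -0.451  2.238  1.013  0.634 -0.18 ] F [ 0.1 -0.5  0.3] w 88.2 g 0.0
205 290 310
210 290 310
215 289 310
bottom 221
side gold (array([309.6256322, 186.9786028]), array([305.74186081, 194.70847579]), 19)
top gold (array([210.76538468, 176.96831742]), array([159.3967063 , 239.80696097]), 1808)
top dark (array([196.2161749 , 221.82760353]), array([201.84063293, 242.81736419]), 120)
24 side [[306.6, 192.9], [310.2, 185.7], [317.0, 172.4]]
24 top [[195.9, 219.2], [193.8, 211.4], [190.0, 196.4]]
30 side [[307.6, 194.3], [312.1, 187.7], [320.3, 175.6]]
30 top [[196.6, 217.6], [195.0, 208.6], [191.9, 191.4]]
33 side [[307.7, 194.9], [312.5, 188.8], [321.5, 177.3]]
33 top [[196.8, 217.5], [195.5, 208.0], [192.8, 189.8]]
```

Emit:
{"method": "arm_command", "body": {
  "series": "0 0 0 -4 0 -3 0;0 0 0 -6 -6 -5 0;0 0 0 -6 -12 -5 0;0 0 0 -6 -16 -5 0;0 0 0 -6 -20 -5 0;0 0 0 -6 -20 -5 0;0 0 0 -6 -20 -5 0;0 0 0 -6 -20 -5 0;0 0 0 -6 -20 -5 0;0 0 0 -6 -20 -5 0"
}}

```text
t: 21.1
eef_pos: [458.0, 6.1, 329.5]
tcp_rot: [0.187, 2.563, -0.05]
force: [-0.2, 0.4, 0.1]
gripper_width: 88.3
grip_force: 0.0
```

```bash
python3 - <<'E'
from h import *
st()
S=optics.camera('side');T=optics.camera('top')
gold=lambda h:(h[...,0]>18)&(h[...,0]<34)&(h[...,1]>110)&(h[...,2]>70)
print('side gold',ends(mask(S,(295,150,325,200),gold)))
m=mask(T,(185,200,205,225),gold); print('top gold',ends(m) if m is not None else 0)
m=mask(T,(180,175,205,213),lambda h:(h[...,1]<60)&(h[...,2]>100)); print('top blade',ends(m) if m is not None else 0)
wh=mask(T,(170,205,222,262),lambda h:(h[...,1]<45)&(h[...,2]>150))
ys,xs=np.nonzero(wh);print('rim box',xs.min(),xs.max(),ys.max())
E
```

```text
t 21.1 p [458.    6.1 329.5] z [ 0.536 -0.075 -0.841] y [0.144 0.99  0.004] q [-0.058 -0.141 -0.176  2.325  0.414  0.451  0.858] F [-0.2  0.4  0.1] w 88.3 g 0.0
side gold (array([309.24545074, 186.76949914]), array([306.78650943, 193.60189746]), 14)
top gold (array([192.62440775, 210.93136283]), array([198.01423917, 222.77807562]), 71)
top blade (array([189.61887664, 194.8098222 ]), array([195.25385201, 211.89191397]), 89)
rim box 177 212 248
```

```bash
python3 -c "
from cell import r
print(r.finish_job())"
```

```text
the job is handed in; nothing more can be done
None
```

The palette knife was lifted out, laid flat on the table and let go, then retaken by its ferrule and left handle down in the white crock, with the butt on the floor and the crock unmoved. I handed it in at about 21 s, but I viewed 11 pictures, one over the limit of 10.

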